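Put the kettle on

ROBOT

A 7-joint arm with a two-finger parallel gripper is mounted at the origin on the work surface. World frame = base frame: x ahead of the robot, y to its left, z up, the work surface at z = 0. Lengths are in m, angles in rad, forces in N, time in s.
With the tool pointing down it reaches from about 0.425 to 0.925 m from the base axis. Payload 6.8 kg.
Tool frame: the origin (TCP) lies midway between the tips of the shut fingers; the grasp point (between the pads) lies 19 mm behind it; z points along the fingers, y is the line along which they close (so a half turn about z gives the same grasp; the last joint's range is limited). The gripper opens to 85 mm and grips with 20 to 120 N. Pads are 22 mm wide; open, the fingers measure 114 mm over their backs; the gripper's body (76 mm by 85 mm) begins 54 mm behind the grasp point. The pads swing forward as they close: fully open they stand 13 mm farther back than shut.
Start: joints at [-1.307, 0.477, 0.022, 1.555, -0.011, 1.109, -0.083], TCP at [0.245, 0.629, 0.231] pointing down, gripper open.
Joint ranges: [-2.96, 2.96], [-0.34, 2.1], [-1.41, 1.46], [0.24, 2.44], [-1.37, 4.51], [0.17, 1.92], [-2.96, 2.96]. Speed limits (rad/s): [2.39, 2.39, 3.14, 3.14, 3.14, 3.14, 3.14].

INTERFACE

Orientations are given as a rotation vector (axis times angle).
In Python, from bench import get_obs, grab_frame, camera_params, r gives the robot as it stands.
- The arm moves only by the shell command python3 -m jog 'ROWS' [FORCE]. ROWS is JSON, a list of rows, each an object of numbers: "rx", "ry", "rz": the turn, a rotation vector about the world's x, y, z scaled (see below); "x", "y", "z": the shift along the world's x, y, z scaled (see below); "jaw": the opening, from -1 (shut) to 1 (fully open). In form: [{"rx": .., "ry": .., "rz": .., "x": .., "y": .., "z": .., "jaw": ..}, ...]. A call has 1 to 8 rows; each row shifts and turns the commanded pose from where the row before left it; what a row does not reach is not made up. The controller multiplies each number of a shift by 60 mm and each number of a turn by 10 degrees. A row lasts 1/8 s, in which the tool goes at most 62.5 mm and 10.7 degrees, less where a joint would pass 70% of its speed; a pose out of reach is approached as far as the arm can. A call with a number of a shift or a turn outside -1 to 1 is refused whole. A call with a gripper value outside its range is refused whole. The fingers move at their own pace and stop on an object; FORCE is the grip in N (left out, the last holds). Time passes only in rows, so rows that do not move let the fingers close. It gives the time, the measured TCP pose, the force, the opening and the grip force at its end, in the units of the state.
- get_obs(): the state, without advancing time (a new reading comes with each control period).
- grab_frame(name): name is "scene" or "top" or "wrist"; returns the picture (420x560x3 uint8, red, green, blue); there is no depth.
- camera_params(name): a dict with "fx", "fy", "cx", "cy" (pixels), "R" (3x3) and "t" (3): a world point X has camera coordinates R X + t. Camera axes: x right, y down, z forward; pixel columns grow to the right and rows downward; lengths in m; the calibration is good to about 2 mm. A picture is of the moment at which its call begins: read the wrist's pose just before it. camera_params takes no time and is no camera call; for the wrist camera it gives the pose at the moment of the call.
- r.hand_in(): hands the job in; it is judged then, once.
The state is a dict: "clock": time; "joints": joint angles; "qvel": joint speeds; "tau": joint torques, N m; "tcp_pos": TCP position; "orientation": TCP orientation; "contact_force": force on the tool from outside, world axes, zero at the start; "moment": the same for the moment, N m; "grip_width": finger opening in m; "gripper_force": force on a finger pad.
Only numpy, scipy, OpenCV 4.12 (cv2) and the standard library are available. Lean on these libraries where they do the work, as an engineer would, in place of code of your own. Each camera call takes 0.05 s, during which the arm holds its last target. There are 200 camera calls.

TASK

Put the kettle on without picking it up: with the fingertips, push its open lid down until it is fully shut, without slamming it, then press the orange boil key on its power stand all the way down and let it spring back. The kettle stays seated on its stand, the grey keep-warm key is left alone, and the mug, honey jar, tea tin and flask stay where they stand.

Things in the scene. Friction and masses are not known exactly. Their poses are not given: they have to be found in the camera images.
- stand: Black cordless-kettle power stand, fixed to the worktop, 18 mm high: a round pad of 172 mm diameter with a short plug in its middle that the kettle sits over, and a rectangular control deck 128 mm wide that reaches 180 mm from the pad's centre along the stand's own -x (roughly towards the robot). Origin: pad centre, on the worktop; z up.
- kettle: Loose steel electric kettle on the pad, about 1.3 kg, round, 152 mm diameter at the foot, 123 mm at the rim. Origin: centre of its underside, 18 mm above the worktop; z up; own x runs level from the handle (-x) to the spout (+x). Rim 190 mm above the origin. Black D-handle reaches 143 mm from the axis, its top 188 mm above the origin; spout reaches about 85 mm.
- lid (a joint): Angle of the kettle's lid in rad: 0 = fully shut, 1.45 = wide open against its stop. The hinge lies at the handle side and is stiff (about 0.09 N m of friction, about 1 N at the lid's edge): the lid stays at whatever angle it is left.
- lid_hinge (a point): Point on the middle of the lid's level hinge axis, 56 mm from the kettle's axis towards the handle and 194 mm above the kettle's origin. The axis runs along the kettle's y.
- lid_edge (a point): On the outer (top) face of the lid, at the tip of its thumb tab (30 mm wide, spout side), 124 mm from the hinge axis. The lid is a black round plate, 110 mm diameter, 10 mm thick, centred 57 mm from the hinge axis. Its flat outer face is 6 mm off the hinge axis; open, it looks up and towards the handle; shut, it lies 200 mm above the kettle's origin.
- boil_key_top (a point): Centre of the top of the orange boil key, a round cap of 24 mm diameter that stands 9 mm proud of its steel collar (42 mm diameter) on the stand's deck, 29 mm above the worktop, 150 mm along the stand's -x and 32 mm along its +y. It is pressed straight down.
- boil_key (a joint): Travel of the orange boil key in m: 0 = up, 0.005 = fully down. A spring brings it back up; fully down takes about 4 N.
- warm_key_top (a point): Centre of the top of the grey keep-warm key, same size and height as the boil key, 64 mm beside it (along the stand's -y). Not to be pressed.
- warm_key (a joint): Travel of the grey keep-warm key in m: 0 = up, 0.005 = fully down.
- mug: Loose white mug, 82 mm diameter, 95 mm tall, with a handle. Origin: centre of its underside. Bystander.
- honey_jar: Loose amber glass jar with a yellow cap, 68 mm diameter, 105 mm tall. Origin: centre of its underside. Bystander.
- tea_tin: Loose round blue tin with a brass-coloured lid, 74 mm diameter, 127 mm tall. Origin: centre of its underside. Bystander.
- flask: Loose green vacuum flask with a yellow cup on top and a side handle, 88 mm diameter, 240 mm tall. Origin: centre of its underside. Bystander.
Mind the look-alikes: they are no part of the job. Leave any red look-alike of the kettle alone.

How it is judged:
By the outcome, as a careful person would: the job done as asked, in the order asked, and still so for the second after the job is handed in, with the robot touching nothing.
It also fails if it takes over 40 s, if anything falls off the work surface, if the arm or the gripper's body presses on something with over 40 N, if the wrist force passes 120 N, or if a joint passes its speed limit or range.

## Working session

There is one attempt and no reset: what is moved stays moved. The work goes in short steps, Python scripts to look and compute and a shell command to move; the robot and the scene stay as the last step left them, time stands still between calls to the robot, and variables do not carry over. Pictures are saved under pics/ and viewed, at most 10 in all, crops included, and the job is handed in when it is done.

```bash
mkdir -p pics; ls; python3 - <<'E'
from bench import *
import cv2,numpy as np
for n in ["scene","top"]:
    im=grab_frame(n); cv2.imwrite(f"pics/{n}0.png",im[:,:,::-1]); p=camera_params(n)
    print(n,p["fx"],p["cx"],p["cy"],np.round(-np.array(p["R"]).T@np.array(p["t"]),3))
o=get_obs();print(o["clock"],o["tcp_pos"],o["orientation"],o["contact_force"])
E
```

```text
pics
scene 525.2399383348491 291.42901026526494 200.78592530354152 [ 1.02  -0.198  1.199]
top 488.47108969028676 276.2473299309756 210.67116185676278 [0.447 0.011 1.296]
0.1 [0.24506716 0.6283931  0.23043809] [-5.80638063e-01 -3.08729988e+00  2.51076081e-03] [ 0.05073781 -0.22707699 -0.32930711]
```

View pics/scene0.png

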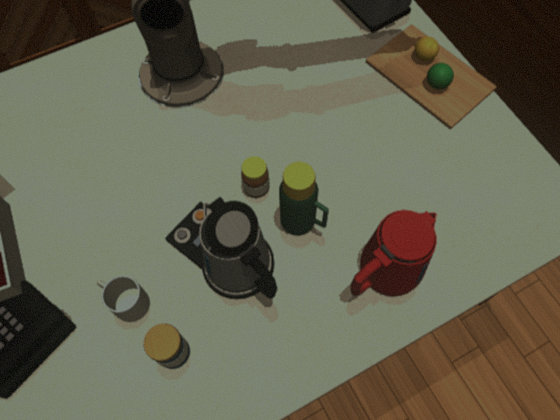

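View pics/top0.png

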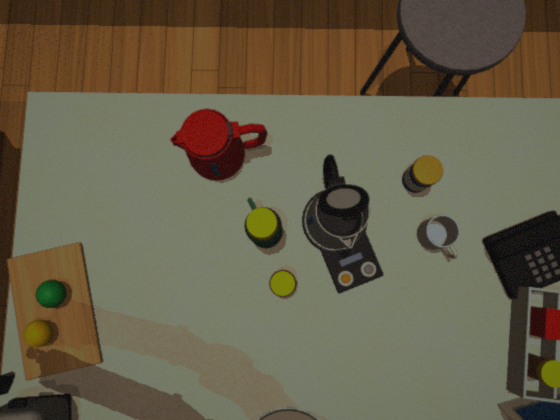

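Scene: the steel kettle with its open dark lid is at about (235,245), its handle at (265,275), the orange key at (201,215) and the grey key at (182,235). Top: kettle at (337,215), handle at (330,170), orange key at (346,279), grey key at (369,269). The red kettle at (212,140) is the look-alike. The steel one on the black stand fits the description, so I'll confirm it in one enlarged crop.

```bash
cat > h.py <<'E'
import numpy as np,cv2
from bench import *
def ray(n,u,v,p=None):
    p=p or camera_params(n);R=np.array(p["R"]);c=-R.T@np.array(p["t"])
    d=R.T@np.array([(u-p["cx"])/p["fx"],(v-p["cy"])/p["fy"],1]);return c,d
def onz(n,u,v,z,p=None):
    c,d=ray(n,u,v,p);return c+d*(z-c[2])/d[2]
def proj(n,X,p=None):
    p=p or camera_params(n);q=np.array(p["R"])@np.asarray(X)+np.array(p["t"])
    return np.round([p["fx"]*q[0]/q[2]+p["cx"],p["fy"]*q[1]/q[2]+p["cy"]],1)
E
python3 - <<'E'
from h import *
a=cv2.imread("pics/top0.png");b=cv2.imread("pics/scene0.png")
hsv=cv2.cvtColor(a,cv2.COLOR_BGR2HSV)
m=cv2.inRange(hsv,(8,120,90),(24,255,255));m[:, :320]=0;m[:,390:]=0
n,_,s,c=cv2.connectedComponentsWithStats(m);print(s[1:,4],c[1:])
for u,v in [c[1+np.argmax(s[1:,4])],(369,269)]: print(onz("top",u,v,.029))
hs=cv2.cvtColor(b,cv2.COLOR_BGR2HSV);m=cv2.inRange(hs,(8,120,90),(24,255,255));m[:,:185]=0;m[:,220:]=0
n,_,s,c=cv2.connectedComponentsWithStats(m);print(s[1:,4],c[1:]);print(onz("scene",*c[1+np.argmax(s[1:,4])],.029))
g=lambda i:cv2.convertScaleAbs(cv2.resize(i,(400,520),interpolation=cv2.INTER_CUBIC),alpha=2,beta=20)
cv2.imwrite("pics/c.png",np.hstack([g(a[145:301,285:405]),g(b[170:326,165:285])]))
E
```

```text
[3724   95  157   61] [[348.92776584  58.25725027]
 [386.22105263  69.44210526]
 [374.49044586  85.81528662]
 [345.57377049 278.        ]]
[ 1.03965859 -0.14838023  0.029     ]
[ 0.47057737 -0.20052319  0.029     ]
[53] [[199.16981132 214.66037736]]
[ 0.45038455 -0.14070068  0.029     ]
```

View pics/c.png

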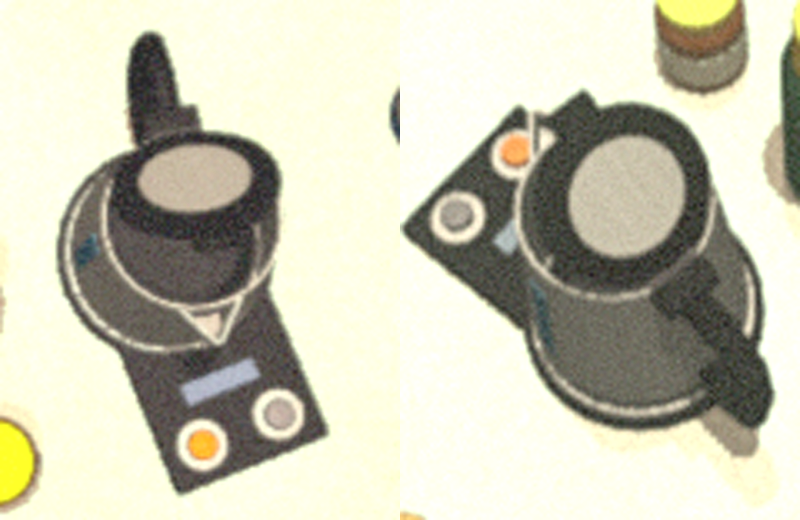

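The crop confirms the target: a steel kettle on the black stand, lid open with its grey disc facing up and towards the handle. The orange key is at crop (203,444) and the grey one beside it at (279,413). Next I triangulate the lid disc, tab, spout and handle.

```bash
python3 - <<'E'
from h import *
def tri(a,b):
    c1,d1=ray("top",*a);c2,d2=ray("scene",*b)
    s=np.linalg.lstsq(np.c_[d1,-d2],c2-c1,rcond=None)[0]
    p,q=c1+s[0]*d1,c2+s[1]*d2;return np.round((p+q)/2,4),np.linalg.norm(p-q)
T=lambda x,y:(285+.3*x,145+.3*y)
S=lambda x,y:(165+.3*(x-400),170+.3*y)
ko=onz("top",*T(203,444),.029);kg=onz("top",*T(279,413),.029);print("keys",ko,kg,np.linalg.norm(ko-kg))
print("scene keys",onz("scene",*S(516,149),.029),onz("scene",*S(456,215),.029))
y=(ko-kg)/np.linalg.norm(ko-kg);x=np.array([y[1],-y[0],0]);C=(ko+kg)/2+.15*x;C[2]=0;print("C",C,"yaw",np.degrees(np.arctan2(x[1],x[0])))
print("disc",tri(T(195,178),S(628,197)))
print("tab",tri(T(212,241),S(585,97)))
sp=onz("top",*T(220,342),.205);ha=onz("top",*T(150,36),.20);print("spout",sp,"handle",ha,np.linalg.norm(sp-ha),np.degrees(np.arctan2(*(sp-ha)[1::-1])))
rows=[("flask",264,222,.24),("honey",283,283,.105)]
for n,u,v,z in rows: print(n,onz("top",u,v,z))
E
```

```text
keys [ 0.44592805 -0.14145921  0.029     ] [ 0.47081632 -0.1997572   0.029     ] 0.06338833505285343
scene keys [ 0.45121907 -0.13939523  0.029     ] [ 0.47806917 -0.19878944  0.029     ]
C [ 0.59632655 -0.11171344  0.        ] yaw 23.118353788542393
disc (array([ 0.6176, -0.1074,  0.25  ]), np.float64(0.0038722593330503645))
tab (array([ 0.5712, -0.1094,  0.3018]), np.float64(0.00926588065299605))
spout [ 0.51378665 -0.13139497  0.205     ] handle [ 0.72351514 -0.08385455  0.2       ] 0.2151072553953019 -167.22824724222764
flask [0.56353529 0.06196852 0.24      ]
honey [0.43132104 0.01895828 0.105     ]
```

```bash
python3 -m jog '[{"z":0.9,"jaw":-1},{"z":0.9,"jaw":-1},{"x":0.38,"y":-0.88,"jaw":-1},{"x":0.38,"y":-0.88,"jaw":-1},{"x":0.38,"y":-0.88,"jaw":-1},{"x":0.38,"y":-0.88,"jaw":-1},{"x":0.38,"y":-0.88,"jaw":-1},{"x":0.38,"y":-0.88,"jaw":-1}]'; python3 -m jog '[{"x":0.38,"y":-0.88,"jaw":-1},{"x":0.38,"y":-0.88,"jaw":-1},{"x":0.38,"y":-0.88,"jaw":-1},{"x":0.38,"y":-0.88,"jaw":-1},{"x":0.38,"y":-0.88,"jaw":-1},{"x":0.38,"y":-0.88,"jaw":-1},{"x":0.2,"y":-0.5,"jaw":-1},{"jaw":-1}]'
python3 - <<'E'
from h import *
o=get_obs();print(o["clock"],o["tcp_pos"],o["joints"])
n=[grab_frame("wrist"),grab_frame("top")]
cv2.imwrite("pics/w1.png",np.hstack([cv2.convertScaleAbs(i[:,:,::-1],alpha=1.8,beta=15) for i in (n[0],)]))
cv2.imwrite("pics/t1.png",n[1][:,:,::-1])
E
```

```text
0.1 [0.24506716 0.6283931  0.23043809] [-1.30707818  0.47772201  0.02235407  1.55630995 -0.01148689  1.10929605
 -0.08310108]validation failed for argument at $[0]...
validation failed for argument at $[0]...
```

View pics/w1.png

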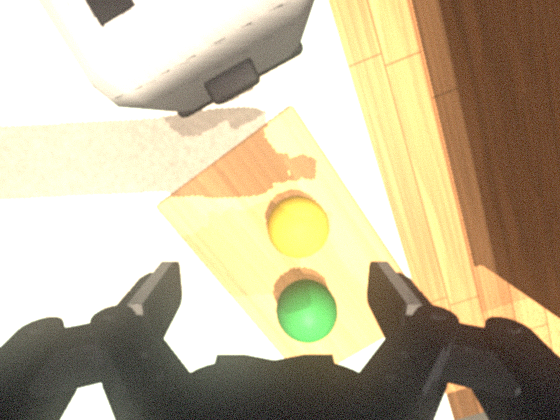

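Nothing moved: this wrist view shows only the chopping board and the open fingers. The rows need every field filled in.

```bash
python3 -m jog '[{"rx":0,"ry":0,"rz":0,"x":0,"y":0,"z":0.9,"jaw":-1},{"rx":0,"ry":0,"rz":0,"x":0,"y":0,"z":0.9,"jaw":-1},{"rx":0,"ry":0,"rz":0,"x":0.38,"y":-0.88,"z":0,"jaw":-1},{"rx":0,"ry":0,"rz":0,"x":0.38,"y":-0.88,"z":0,"jaw":-1},{"rx":0,"ry":0,"rz":0,"x":0.38,"y":-0.88,"z":0,"jaw":-1},{"rx":0,"ry":0,"rz":0,"x":0.38,"y":-0.88,"z":0,"jaw":-1},{"rx":0,"ry":0,"rz":0,"x":0.38,"y":-0.88,"z":0,"jaw":-1},{"rx":0,"ry":0,"rz":0,"x":0.38,"y":-0.88,"z":0,"jaw":-1}]'
```

```text
clock: 1.2
tcp_pos: [0.3825, 0.3101, 0.3393]
orientation: [0.581, 3.087, 0.0]
contact_force: [1.0, -0.2, -0.2]
grip_width: -0.0002
gripper_force: 0.0
```

```bash
python3 -m jog '[{"rx":0,"ry":0,"rz":0,"x":0.38,"y":-0.88,"z":0,"jaw":-1},{"rx":0,"ry":0,"rz":0,"x":0.38,"y":-0.88,"z":0,"jaw":-1},{"rx":0,"ry":0,"rz":0,"x":0.38,"y":-0.88,"z":0,"jaw":-1},{"rx":0,"ry":0,"rz":0,"x":0.38,"y":-0.88,"z":0,"jaw":-1},{"rx":0,"ry":0,"rz":0,"x":0.38,"y":-0.88,"z":0,"jaw":-1},{"rx":0,"ry":0,"rz":0,"x":0.38,"y":-0.88,"z":0,"jaw":-1},{"rx":0,"ry":0,"rz":0,"x":0.38,"y":-0.88,"z":0,"jaw":-1},{"rx":0,"ry":0,"rz":0,"x":0,"y":0,"z":0,"jaw":-1}]'
python3 - <<'E'
from h import *
o=get_obs();print(o["clock"],o["tcp_pos"],o["joints"].round(2),o["contact_force"])
i=grab_frame("wrist")
cv2.imwrite("pics/w2.png",cv2.convertScaleAbs(i[:,:,::-1],alpha=1.4,beta=10))
p=camera_params("wrist");print(proj("wrist",o["tcp_pos"],p),proj("wrist",[.572,-.117,.30],p))
E
```

```text
clock: 2.2
tcp_pos: [0.542, -0.0629, 0.3394]
orientation: [0.593, 3.084, -0.004]
contact_force: [-0.1, 0.2, -0.8]
grip_width: -0.0002
gripper_force: 0.0
2.2 [ 0.54202008 -0.06291343  0.33935683] [-0.48  0.18  0.56  1.76 -0.1   1.23  1.3 ] [-0.14215218  0.24808149 -0.78117899]
[269.2 267.8] [210.9 306.5]
```

View pics/w2.png

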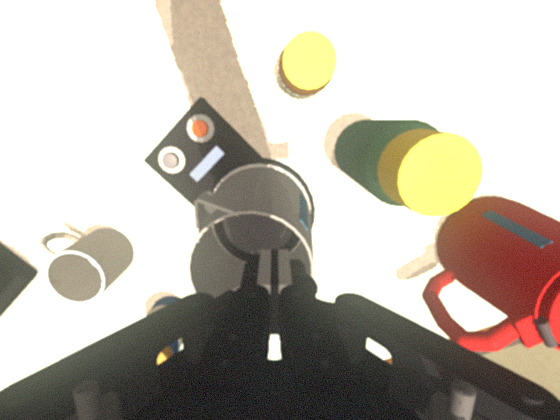

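```bash
python3 - <<'E'
from h import *
p=camera_params("wrist");q=lambda X:proj("wrist",X,p)
C=np.array([.598,-.113,0]);s=np.array([-.975,-.222,0]);z=np.array([0,0,1]);h=C-.056*s+.212*z
print("rim",q(C+.208*z),"spout",q(C+.085*s+.2*z),"hinge",q(h),"handle",q(C-.143*s+.19*z),"rim l/r",[q(C+.208*z+.0615*k*np.array([.222,-.975,0])) for k in(-1,1)], "rimfront",q(C+.208*z+.0615*s))
for t in(.6,.8,1.0,1.2):
  d=s*np.cos(t)+z*np.sin(t);nn=-s*np.sin(t)+z*np.cos(t);print(t,"tab",h+.124*d+.006*nn,q(h+.124*d+.006*nn),"lid c",q(h+.057*d))
print("keys",onz("wrist",200,128,.029,p),onz("wrist",171,159,.029,p))
i=cv2.imread("pics/w2.png")[140:320,160:340]
cv2.imwrite("pics/c2.png",cv2.resize(cv2.convertScaleAbs(i,alpha=1.3,beta=20),(600,600),interpolation=cv2.INTER_CUBIC))
E
```

```text
rim [244.7 272.5] spout [191.6 199.7] hinge [277.4 316.7] handle [320.9 360.4] rim l/r [array([298.2, 238.7]), array([194.4, 304.2])] rimfront [205.4 222.3]
0.6 tab [ 0.55612008 -0.12253574  0.28696768] [197.6 279.5] lid c [246.9 300.1]
0.8 tab [ 0.57256469 -0.11879142  0.3051324 ] [207.2 312.7] lid c [251.2 312.2]
1.0 tab [ 0.59220006 -0.1143206   0.31958422] [222.4 350.1] lid c [256.9 325.1]
1.2 tab [ 0.61424338 -0.10930151  0.32974699] [242.4 388. ] lid c [263.7 337.9]
keys [ 0.44935649 -0.13525863  0.029     ] [ 0.47305797 -0.19234301  0.029     ]
```

View pics/c2.png

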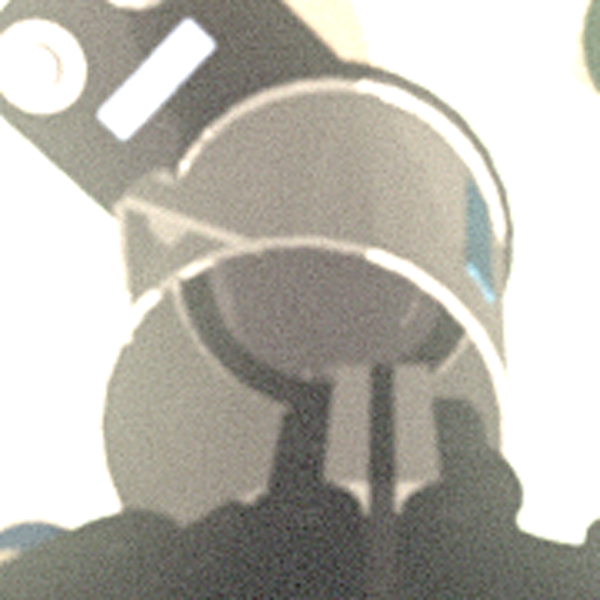

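Wrist crop: the kettle mouth rim spans about x 191–310 with its front at (251,212), and the spout tip is at (197,201). This agrees with the estimate to about 5 mm. The lid is behind the gripper, so I'll press near its middle, where any angle up to 1.05 rad meets the outer face.

```bash
python3 -m jog '[{"rx":0,"ry":0,"rz":0,"x":0,"y":0,"z":0.35,"jaw":-1},{"rx":0,"ry":0,"rz":0,"x":0.45,"y":-0.4,"z":0,"jaw":-1},{"rx":0,"ry":0,"rz":0,"x":0.45,"y":-0.4,"z":0,"jaw":-1},{"rx":0,"ry":0,"rz":0,"x":0,"y":0,"z":-0.3,"jaw":-1},{"rx":0,"ry":0,"rz":0,"x":0,"y":0,"z":-0.2,"jaw":-1},{"rx":0,"ry":0,"rz":0,"x":0,"y":0,"z":-0.2,"jaw":-1},{"rx":0,"ry":0,"rz":0,"x":0,"y":0,"z":-0.2,"jaw":-1},{"rx":0,"ry":0,"rz":0,"x":0,"y":0,"z":0,"jaw":-1}]'
python3 - <<'E'
from h import *
i=grab_frame("scene");cv2.imwrite("pics/s3.png",cv2.resize(cv2.convertScaleAbs(i[130:330,130:350,::-1],alpha=1.8,beta=15),(660,600),interpolation=cv2.INTER_CUBIC))
E
```

```text
clock: 3.25
tcp_pos: [0.5949, -0.1049, 0.3053]
orientation: [-0.579, -3.086, -0.0]
contact_force: [0.0, 0.0, 0.1]
grip_width: -0.0
gripper_force: 0.0
```

View pics/s3.png

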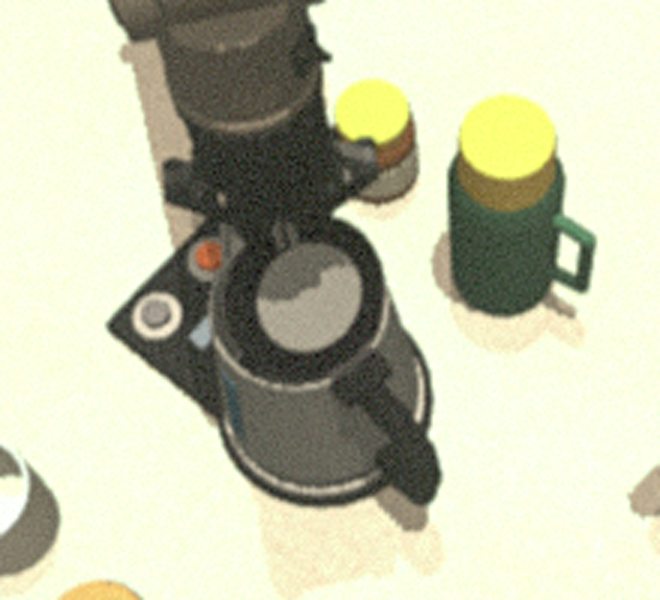

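The fingertips, at crop (285,235), show in front of the lid's outer face near its upper edge. They are on the correct side, so I push down slowly.

```bash
python3 -m jog '[{"rx":0,"ry":0,"rz":0,"x":0,"y":0,"z":-0.1,"jaw":-1},{"rx":0,"ry":0,"rz":0,"x":0,"y":0,"z":-0.1,"jaw":-1},{"rx":0,"ry":0,"rz":0,"x":0,"y":0,"z":-0.1,"jaw":-1},{"rx":0,"ry":0,"rz":0,"x":0,"y":0,"z":-0.1,"jaw":-1},{"rx":0,"ry":0,"rz":0,"x":0,"y":0,"z":-0.1,"jaw":-1},{"rx":0,"ry":0,"rz":0,"x":0,"y":0,"z":-0.1,"jaw":-1}]'; python3 -m jog '[{"rx":0,"ry":0,"rz":0,"x":0,"y":0,"z":-0.07,"jaw":-1},{"rx":0,"ry":0,"rz":0,"x":0,"y":0,"z":-0.07,"jaw":-1},{"rx":0,"ry":0,"rz":0,"x":0,"y":0,"z":-0.07,"jaw":-1},{"rx":0,"ry":0,"rz":0,"x":0,"y":0,"z":-0.07,"jaw":-1}]'
```

```text
clock: 4.05
tcp_pos: [0.5956, -0.1055, 0.2699]
orientation: [0.581, 3.087, -0.0]
contact_force: [-0.4, -0.5, 1.3]
grip_width: 0.0004
gripper_force: 0.4
clock: 4.55
tcp_pos: [0.5956, -0.1055, 0.2533]
orientation: [0.581, 3.087, 0.0]
contact_force: [0.4, 0.4, 1.7]
grip_width: 0.0002
gripper_force: 0.4
```

```bash
python3 -m jog '[{"rx":0,"ry":0,"rz":0,"x":0,"y":0,"z":-0.06,"jaw":-1},{"rx":0,"ry":0,"rz":0,"x":0,"y":0,"z":-0.06,"jaw":-1},{"rx":0,"ry":0,"rz":0,"x":0,"y":0,"z":-0.06,"jaw":-1},{"rx":0,"ry":0,"rz":0,"x":0,"y":0,"z":-0.06,"jaw":-1},{"rx":0,"ry":0,"rz":0,"x":0,"y":0,"z":-0.06,"jaw":-1},{"rx":0,"ry":0,"rz":0,"x":0,"y":0,"z":-0.06,"jaw":-1},{"rx":0,"ry":0,"rz":0,"x":0,"y":0,"z":-0.04,"jaw":-1},{"rx":0,"ry":0,"rz":0,"x":0,"y":0,"z":-0.04,"jaw":-1}]'; python3 -m jog '[{"rx":0,"ry":0,"rz":0,"x":0,"y":0,"z":-0.03,"jaw":-1},{"rx":0,"ry":0,"rz":0,"x":0,"y":0,"z":-0.03,"jaw":-1},{"rx":0,"ry":0,"rz":0,"x":0,"y":0,"z":-0.03,"jaw":-1}]'
```

```text
clock: 5.55
tcp_pos: [0.5956, -0.1055, 0.2269]
orientation: [-0.581, -3.087, -0.0]
contact_force: [-0.3, -0.0, 1.1]
grip_width: 0.0001
gripper_force: 0.4
clock: 5.92
tcp_pos: [0.5956, -0.1055, 0.2216]
orientation: [-0.581, -3.087, -0.0]
contact_force: [-1.0, -0.4, 1.1]
grip_width: -0.0001
gripper_force: 0.4
```

```bash
python3 -m jog '[{"rx":0,"ry":0,"rz":0,"x":0,"y":0,"z":-0.03,"jaw":-1},{"rx":0,"ry":0,"rz":0,"x":0,"y":0,"z":-0.03,"jaw":-1}]'; python3 -m jog '[{"rx":0,"ry":0,"rz":0,"x":0,"y":0,"z":-0.02,"jaw":-1},{"rx":0,"ry":0,"rz":0,"x":0,"y":0,"z":0,"jaw":-1}]'
```

```text
clock: 6.18
tcp_pos: [0.5956, -0.1055, 0.218]
orientation: [-0.581, -3.087, 0.0]
contact_force: [-2.0, 0.4, 6.3]
grip_width: 0.0003
gripper_force: 3.7
clock: 6.42
tcp_pos: [0.5957, -0.1056, 0.218]
orientation: [0.581, 3.087, 0.001]
contact_force: [-4.4, 0.9, 9.1]
grip_width: 0.0
gripper_force: 4.4
```

Hard stop at z = 0.218, exactly the shut height, at 9 N: the lid is shut. Next I lift, turn the gripper's narrow side to the kettle, and go above the orange key.

```bash
python3 -m jog '[{"rx":0,"ry":0,"rz":0,"x":0,"y":0,"z":-0.02,"jaw":-1},{"rx":0,"ry":0,"rz":0,"x":0,"y":0,"z":0.3,"jaw":-1},{"rx":0,"ry":0,"rz":0,"x":0,"y":0,"z":0.7,"jaw":-1},{"rx":0,"ry":0,"rz":0,"x":0,"y":0,"z":0.7,"jaw":-1},{"rx":0,"ry":0,"rz":0.8,"x":-0.8,"y":-0.2,"z":0,"jaw":-1},{"rx":0,"ry":0,"rz":0.8,"x":-0.8,"y":-0.2,"z":0,"jaw":-1},{"rx":0,"ry":0,"rz":0.8,"x":-0.88,"y":-0.17,"z":0,"jaw":-1},{"rx":0,"ry":0,"rz":0.8,"x":0,"y":0,"z":0,"jaw":-1}]'; python3 -m jog '[{"rx":0,"ry":-0.5,"rz":0,"x":0,"y":0,"z":0,"jaw":-1},{"rx":0,"ry":0,"rz":0,"x":0,"y":0,"z":-0.5,"jaw":-1},{"rx":0,"ry":0,"rz":0,"x":0,"y":0,"z":0,"jaw":-1}]'
python3 - <<'E'
from h import *
from scipy.spatial.transform import Rotation as Ro
o=get_obs();print(o["clock"],o["tcp_pos"],o["joints"].round(2),Ro.from_rotvec(o["orientation"]).as_matrix().round(2))
i=grab_frame("wrist");cv2.imwrite("pics/w4.png",cv2.convertScaleAbs(i[:,:,::-1],alpha=1.4,beta=10))
hs=cv2.cvtColor(i,cv2.COLOR_RGB2HSV);p=camera_params("wrist")
m=cv2.inRange(hs,(3,120,60),(20,255,255));n,_,s,c=cv2.connectedComponentsWithStats(m)
for k in range(1,n):
    if s[k,4]>60: print(s[k],c[k],onz("wrist",*c[k],.029,p))
j=grab_frame("scene");cv2.imwrite("pics/s4.png",cv2.resize(cv2.convertScaleAbs(j[130:330,130:350,::-1],alpha=1.8,beta=15),(660,600)))
E
```

```text
clock: 7.42
tcp_pos: [0.4435, -0.1412, 0.3183]
orientation: [-0.295, 3.127, 0.003]
contact_force: [1.2, 0.6, -0.1]
grip_width: 0.0
gripper_force: 0.0
clock: 7.8
tcp_pos: [0.4455, -0.1395, 0.2868]
orientation: [-0.284, 3.044, -0.012]
contact_force: [1.0, 0.1, 0.0]
grip_width: -0.0
gripper_force: 0.0
7.8 [ 0.44554226 -0.13954     0.28679091] [-0.35  0.    0.54  2.04 -0.02  1.01  1.96] [[-0.98 -0.18  0.08]
 [-0.19  0.98  0.  ]
 [-0.08 -0.02 -1.  ]]
[268 153  18  17 241] [276.46473029 161.18257261] [ 0.44982857 -0.1411202   0.029     ]
[390 156  49  51 468] [405.73931624 173.05555556] [0.43372017 0.02420686 0.029     ]
[ 61 333  41  26 551] [ 77.5353902  343.17241379] [ 0.8050742  -0.40310213  0.029     ]
```

View pics/s4.png

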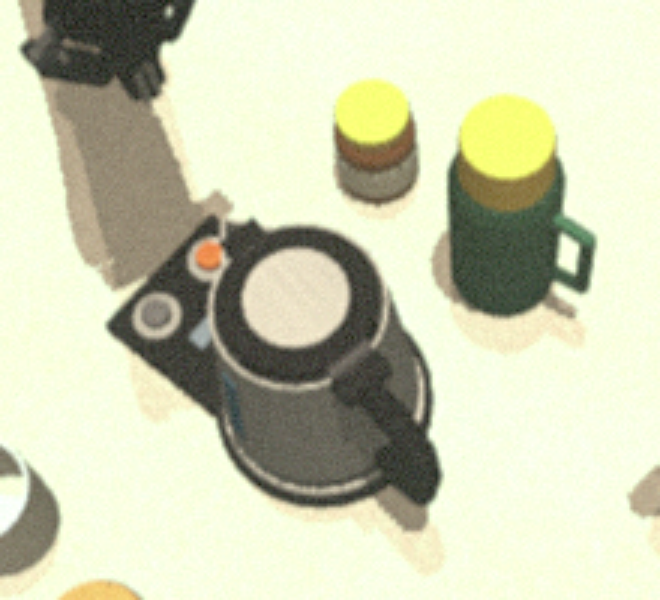

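Scene crop: the lid is now a full disc at (297,297), flush in the rim, and the kettle is seated. The orange key at crop (208,255) is free, and the wrist view puts it at (0.450, -0.141), about 4 mm from the tool. Descending.

```bash
python3 -m jog '[{"rx":0,"ry":0,"rz":0,"x":0.03,"y":0,"z":-0.8,"jaw":-1},{"rx":0,"ry":0,"rz":0,"x":0,"y":0,"z":-0.8,"jaw":-1},{"rx":0,"ry":0,"rz":0,"x":0,"y":0,"z":-0.8,"jaw":-1},{"rx":0,"ry":0,"rz":0,"x":0,"y":0,"z":-0.8,"jaw":-1},{"rx":0,"ry":0,"rz":0,"x":0,"y":0,"z":-0.6,"jaw":-1},{"rx":0,"ry":0,"rz":0,"x":0,"y":0,"z":0,"jaw":-1}]'
```

```text
clock: 8.65
tcp_pos: [0.4481, -0.1395, 0.0585]
orientation: [-0.285, 3.045, -0.011]
contact_force: [-0.3, 0.3, 0.5]
grip_width: 0.0003
gripper_force: 0.0
```

```bash
python3 -m jog '[{"rx":0,"ry":0,"rz":0,"x":0,"y":0,"z":-0.2,"jaw":-1},{"rx":0,"ry":0,"rz":0,"x":0,"y":0,"z":-0.2,"jaw":-1},{"rx":0,"ry":0,"rz":0,"x":0,"y":0,"z":-0.05,"jaw":-1},{"rx":0,"ry":0,"rz":0,"x":0,"y":0,"z":0,"jaw":-1}]';  python3 -m jog '[{"rx":0,"ry":0,"rz":0,"x":0,"y":0,"z":-0.04,"jaw":-1},{"rx":0,"ry":0,"rz":0,"x":0,"y":0,"z":0,"jaw":-1}]'; python3 -m jog '[{"rx":0,"ry":0,"rz":0,"x":0,"y":0,"z":-0.04,"jaw":-1},{"rx":0,"ry":0,"rz":0,"x":0,"y":0,"z":0,"jaw":-1}]'
```

```text
clock: 9.15
tcp_pos: [0.4487, -0.1397, 0.0328]
orientation: [-0.285, 3.041, -0.012]
contact_force: [-0.0, -0.8, 1.0]
grip_width: -0.0001
gripper_force: 0.0
clock: 9.4
tcp_pos: [0.4486, -0.1397, 0.0304]
orientation: [-0.285, 3.041, -0.012]
contact_force: [-0.1, -0.0, -0.9]
grip_width: -0.0
gripper_force: 0.0
clock: 9.65
tcp_pos: [0.4488, -0.1397, 0.0279]
orientation: [-0.285, 3.041, -0.013]
contact_force: [-0.0, -0.2, 2.5]
grip_width: 0.0001
gripper_force: 1.0
```

Contact. Pressing through to the stop in small steps.

```bash
python3 -m jog '[{"rx":0,"ry":0,"rz":0,"x":0,"y":0,"z":-0.03,"jaw":-1},{"rx":0,"ry":0,"rz":0,"x":0,"y":0,"z":-0.03,"jaw":-1},{"rx":0,"ry":0,"rz":0,"x":0,"y":0,"z":0,"jaw":-1}]';  python3 -m jog '[{"rx":0,"ry":0,"rz":0,"x":0,"y":0,"z":-0.03,"jaw":-1},{"rx":0,"ry":0,"rz":0,"x":0,"y":0,"z":0,"jaw":-1}]'
```

```text
clock: 10.02
tcp_pos: [0.4488, -0.1397, 0.0245]
orientation: [-0.284, 3.041, -0.012]
contact_force: [-1.2, 0.3, 7.6]
grip_width: -0.0003
gripper_force: 3.6
clock: 10.28
tcp_pos: [0.4489, -0.1398, 0.0239]
orientation: [-0.283, 3.04, -0.011]
contact_force: [-7.5, 2.0, 29.3]
grip_width: 0.0002
gripper_force: 14.4
```

Hard stop at 29 N: the key is fully down. Releasing and backing away.

```bash
python3 -m jog '[{"rx":0,"ry":0,"rz":0,"x":0,"y":0,"z":0.1,"jaw":-1},{"rx":0,"ry":0,"rz":0,"x":0,"y":0,"z":0.3,"jaw":-1},{"rx":0,"ry":0,"rz":0,"x":0,"y":0,"z":0.8,"jaw":-1},{"rx":0,"ry":0,"rz":0,"x":0,"y":0,"z":0.8,"jaw":-1},{"rx":0,"ry":0,"rz":0,"x":0,"y":0,"z":0.8,"jaw":-1},{"rx":0,"ry":0,"rz":0,"x":0,"y":0,"z":0.8,"jaw":-1},{"rx":0,"ry":0,"rz":0,"x":0,"y":0,"z":0.5,"jaw":-1},{"rx":0,"ry":0,"rz":0,"x":0,"y":0,"z":0,"jaw":-1}]'
python3 - <<'E'
from h import *
j=grab_frame("scene");cv2.imwrite("pics/s5.png",cv2.resize(cv2.convertScaleAbs(j[130:330,130:350,::-1],alpha=1.8,beta=15),(660,600)))
E
```

```text
clock: 11.28
tcp_pos: [0.4499, -0.1398, 0.2705]
orientation: [-0.285, 3.037, -0.012]
contact_force: [-0.3, -0.0, -0.2]
grip_width: 0.0001
gripper_force: 0.0
```

View pics/s5.png

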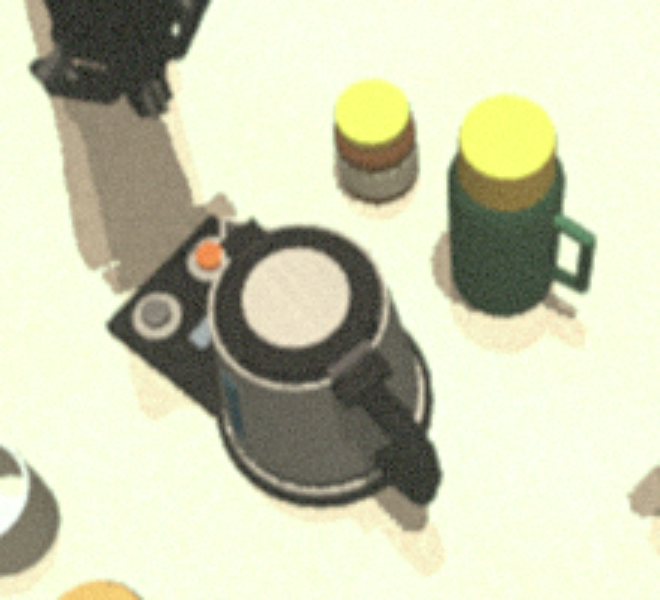

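The lid is shut, the key is back up at crop (208,254), the kettle is seated and the bystanders haven't moved.

```bash
python3 -c "
from bench import *
print(r.hand_in())"
```

```text
the job is handed in; nothing more can be done
None
```

The job is handed in: the lid was pushed gently shut, the boil key was pressed to its stop and sprang back, and the kettle, keep-warm key and bystanders stayed put (about 11.3 s on the robot's clock).

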